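# Complete the honeycomb of clay stamps

### The arm

A 6-joint arm with a two-finger parallel gripper is mounted at the origin on the work surface. World frame = base frame: x ahead of the robot, y to its left, z up, the work surface at z = 0. Lengths are in mm, angles in rad, forces in N, time in s.
With the tool pointing down it reaches from about 300 to 875 mm from the base axis. Payload 6.4 kg.
Tool frame: the origin (TCP) lies at the very end of the fingers, on their centre line; the grasp point (between the pads) lies 19 mm behind it; z points along the fingers, y is the line along which they close (so a half turn about z gives the same grasp; the last joint's range is limited). The gripper opens to 88 mm and grips with 3 to 60 N. Pads are 18 mm wide; open, the fingers measure 123 mm over their backs; the gripper's body (75 mm by 187 mm) begins 45 mm behind the grasp point.
Start: joints at [1.038, 0.181, 1.607, -0, 1.354, -0.206], TCP at [184.572, 544.586, 238.714] pointing down, gripper open.
Joint ranges: [-2.99, 2.99], [-0.89, 2.07], [0.3, 2.58], [-1.14, 4.28], [0, 2.63], [-3.12, 3.12]. Speed limits (rad/s): [2.57, 2.57, 3.01, 3.14, 3.14, 3.14].

### API

Orientations are given as a unit quaternion [w, x, y, z].
In Python, from station import monitor, camera, calibration, r gives the robot as it stands.
- The arm moves only by the shell command python3 -m pendant 'ROWS' [FORCE]. ROWS is JSON, a list that holds one entry, the list of rows, each a list of 5 numbers: the shift along the world's x, y, z normalised to -1 to 1, where 1 is 400 mm, then the turn about the world's z normalised to -1 to 1, where 1 is 2 pi rad, then the gripper command: -1 is fully open, 1 is shut, values between are in proportion. A call has 1 to 20 rows; each row is the pose to reach, as a shift and turn from the pose commanded when the call began, turning the shorter way round; what a row does not reach only later rows make up. A row lasts 1/12 s, in which the tool goes at most 41.7 mm and 7.16 degrees, less where a joint would pass 70% of its speed; a pose out of reach is approached as far as the arm can. A call with a number of a shift or a turn outside -1 to 1 is refused whole. A call with a gripper value outside its range is refused whole. The fingers move at their own pace and stop on an object; FORCE is the grip in N (left out, the last holds). Time passes only in rows, so rows that repeat a pose let the fingers close. It gives the time, the measured TCP pose, the force, the opening and the grip force at its end, in the units of the state.
- monitor.get_obs(): the state, without advancing time (a new reading comes with each control period).
- camera(name): name is "scene" or "top"; returns the picture (384x512x3 uint8, red, green, blue); there is no depth.
- calibration(name): a dict with "mtx" (3x3 intrinsics, pixels), "R" (3x3) and "t" (3): a world point X has camera coordinates R X + t. Camera axes: x right, y down, z forward; pixel columns grow to the right and rows downward; lengths in mm; the calibration is good to about 2 mm. A picture is of the moment at which its call begins. calibration takes no time and is no camera call.
- r.hand_in(): hands the job in; it is judged then, once.
The state is a dict: "t": time; "joint_positions": joint angles; "qvel": joint speeds; "effort": joint torques, N m; "tool_pos": TCP position; "orientation": TCP orientation; "force": force on the tool from outside, world axes, zero at the start; "moment": the same for the moment, N m; "grip_width": opening from 0.0 (shut) to 1.0 (fully open); "finger_force": force on a finger pad.
Only numpy, scipy, OpenCV 4.12 (cv2) and the standard library are available. Lean on these libraries where they do the work, as an engineer would, in place of code of your own. Each camera call takes 0.05 s, during which the arm holds its last target. There are 200 camera calls.

### The job

Two round wooden clay stamps are still out on the table, just like the five already packed in the round terracotta tub. Stand each of them upright, handle up, on the tub's floor in one of the two empty places of the ring (either stamp in either place), to complete the honeycomb. The wide flat, slim and square stamps do not belong in the tub.

Things in the scene. Friction and masses are not known exactly. Their poses are not given: they have to be found in the camera images.
- stamp_a_mid (a point): one of the two wooden stamps to pack, standing on the table: round barrel 40 mm across, 60 mm tall; on top a round handle 24 mm across, 50 mm tall; 110 mm in all, about 90 g. This point: on its axis 55 mm above its foot (5 mm below the barrel's top), z up; the handle's middle is 30 mm above it. Stamps with a wide flat, slim or square barrel near it are bystanders
- stamp_b_mid (a point): the other of the two wooden stamps to pack, standing on the table: round barrel 40 mm across, 60 mm tall; on top a round handle 24 mm across, 50 mm tall; 110 mm in all, about 90 g. This point: on its axis 55 mm above its foot (5 mm below the barrel's top), z up; the handle's middle is 30 mm above it. Stamps with a wide flat, slim or square barrel near it are bystanders
- gap_a (a point): centre of one empty place, on the inner floor of the round terracotta tub, 6 mm above the table, z up. Tub: fixed, 178 mm across outside, 166 mm inside, 70 mm tall, turned any way. Five loose stamps like the two outside stand in it, one on its axis, four round it; neighbouring places are 52 mm apart, so 12 mm between barrels, 28 mm between handles
- gap_b (a point): centre of the other empty place, on the tub's inner floor, 6 mm above the table, z up; it lies opposite gap_a across the tub's axis, 104 mm from it. The tub's axis is half-way between the two. A place is 52 mm from the axis and a stamp in it stands about 11 mm clear of the wall

How it is judged:
By the outcome, as a careful person would: the job done as asked, in the order asked, and still so for the second after the job is handed in, with the robot touching nothing.
It also fails if it takes over 64 s, if anything falls off the work surface, if the arm or the gripper's body presses on something with over 40 N, if the wrist force passes 120 N, or if a joint passes its speed limit or range.

## Working session

There is one attempt and no reset: what is moved stays moved. The work goes in short steps, Python scripts to look and compute and a shell command to move; the robot and the scene stay as the last step left them, time stands still between calls to the robot, and variables do not carry over. Pictures are saved under pics/ and viewed, at most 10 in all, crops included, and the job is handed in when it is done.

```bash
mkdir -p pics; python3 - <<'E'
from station import monitor,camera,calibration
import cv2
for n in("top","scene"):
    cv2.imwrite(f"pics/{n}0.png",cv2.resize(camera(n)[:,:,::-1],(800,600),interpolation=cv2.INTER_CUBIC)); cv2.imwrite(f"/tmp/{n}.png",camera(n)[:,:,::-1])
    c=calibration(n);print(n,c["mtx"],c["R"],c["t"])
o=monitor.get_obs();print(o)
E
```

```text
top [[407.20711246   0.         254.89605313]
 [  0.         407.20711246 195.34742701]
 [  0.           0.           1.        ]] [[-0.01975851 -0.99978303 -0.00659511]
 [-0.9958631   0.02026534 -0.08857764]
 [ 0.08869207  0.00481766 -0.99604744]] [ -5.62819937 541.76954864 832.11287213]
scene [[353.38960835   0.         253.86572927]
 [  0.         353.38960835 196.31509179]
 [  0.           0.           1.        ]] [[-0.83571196  0.54911066  0.00793753]
 [ 0.45274953  0.69709277 -0.55594922]
 [-0.31081083 -0.4610197  -0.83117836]] [ 469.72232988 -190.21300813 1064.21473845]
{'t': 0.2, 'joint_positions': array([ 1.03768579e+00,  1.81279993e-01,  1.60760678e+00, -5.90480555e-06,
        1.35382297e+00, -2.06274271e-01]), 'qvel': array([-1.51866125e-03, -3.43244996e-03, -3.53261934e-03, -8.51710952e-04,
        1.26565971e-03, -6.28860002e-05]), 'effort': array([ 1.28804411e-03, -4.33772850e+01, -3.41813636e+01,  7.03160651e-02,
        3.62378277e-02, -7.95323376e-05]), 'tool_pos': array([184.40311919, 544.28136106, 238.15086808]), 'orientation': array([-1.99130510e-04,  1.62691089e-01,  9.86676896e-01, -5.21851209e-04]), 'force': array([-0.08334281,  0.25875113, -0.05507805]), 'moment': array([ 0.01379032, -0.02073095, -0.02053792]), 'finger_force': 0.0, 'grip_width': 1.0025103299442046}
```

View pics/top0.png

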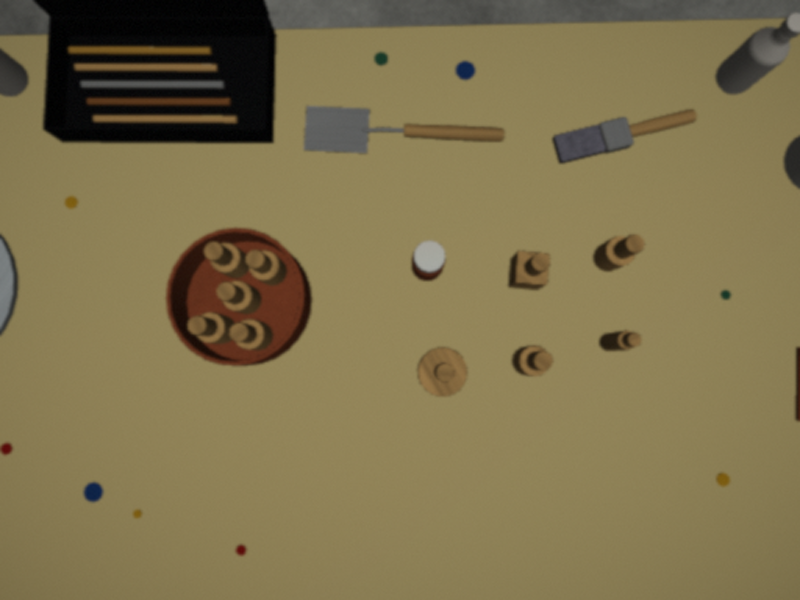

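View pics/scene0.png

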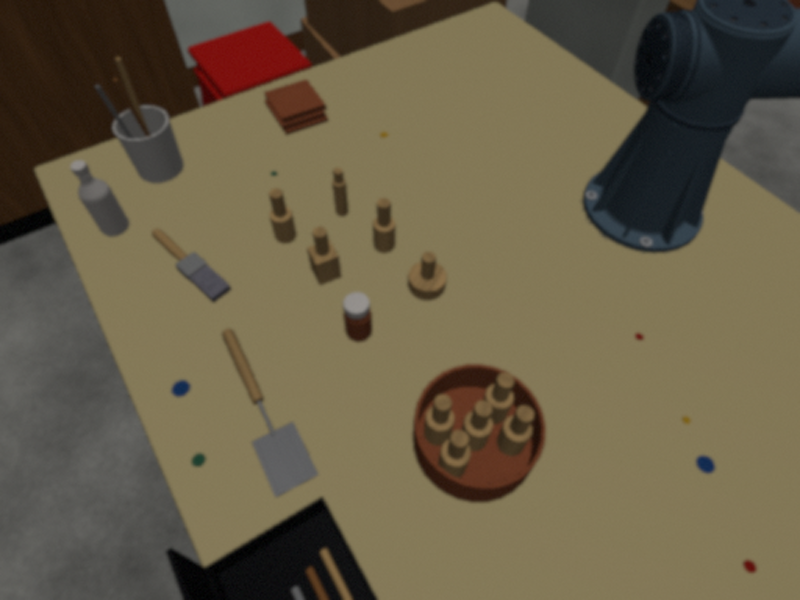

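The top view shows the two round stamps at (533,360) and (620,250), with the tub at (239,296). Its gaps are left and right of the centre stamp. I'll enlarge crops next for accurate handle-top pixels.

```bash
python3 - <<'E'
import cv2,numpy as np
a=cv2.imread("/tmp/top.png");b=cv2.imread("/tmp/scene.png")
f=lambda i,x,y,w,h,s:cv2.convertScaleAbs(cv2.resize(i[y:y+h,x:x+w],(w*s,h*s),interpolation=cv2.INTER_CUBIC),alpha=1.5)
# top: tub crop x100-204,y142-238 ; stamps x322-418,y142-252
A=f(a,105,144,96,96,4);B=f(a,322,144,96,96,4)
C=f(b,262,230,96,96,4)
D=f(b,165,100,96,96,4)  
g=np.zeros((600,800,3),np.uint8)
cv2.imwrite("pics/c1.png",np.hstack([A,B]));cv2.imwrite("pics/c2.png",np.hstack([C,D]))
E
```

```text
(no output)
```

View pics/c1.png

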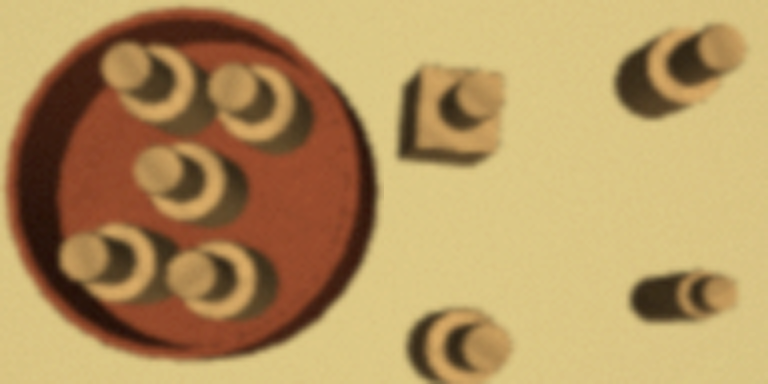

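View pics/c2.png

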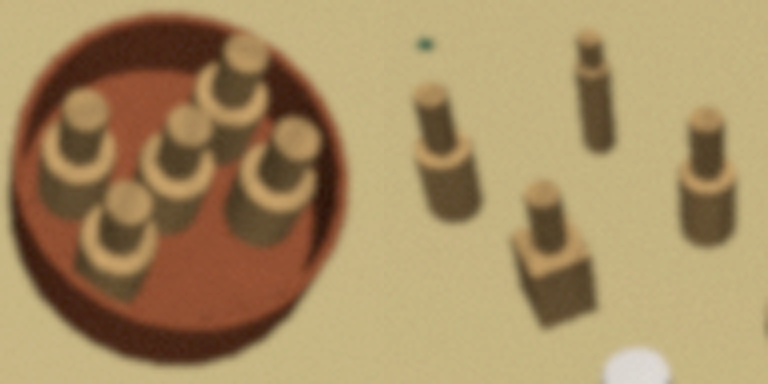

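Handle tops in the 4x crops:
- **Top view, tub:** (126,66), (234,89), (160,170), (85,256), (193,274).
- **Top view, stamps:** (721,47) and (486,346).
- **Scene view, tub:** (246,52), (298,138), (190,126), (86,109), (128,204).
- **Scene view, stamps:** (431,96) and (706,120).

```bash
cat > h.py <<'E'
import numpy as np
from station import calibration
def ray(n,u,v,z):
    c=calibration(n);C=-c["R"].T@c["t"];d=c["R"].T@np.linalg.solve(c["mtx"],[u,v,1]);return C+d*(z-C[2])/d[2]
def rad(n,x,y,x0,y0,z): return ray(n,(x+.5)/4-.5+x0,(y+.5)/4-.5+y0,z)[:2]
E
python3 - <<'E'
from h import *
np.set_printoptions(precision=1,suppress=True)
T=np.array([rad("top",x,y,105,144,116) for x,y in[(126,66),(234,89),(160,170),(85,256),(193,274)]])
S=np.array([rad("scene",x,y,262,230,116) for x,y in[(246,52),(298,138),(190,126),(86,109),(128,204)]])
S=np.array([S[np.argmin(np.hypot(*(S-t).T))] for t in T]);print(np.hstack([T,S,T-S]))
M=(T+S)/2
for Q in(T,S,M):
    c=(Q[[0,1,3,4]].mean(0)+0*Q[2]); v=Q-c
    # ideal ring angles: gap direction via fit
    ang=np.array([np.arctan2(*(Q[i]-c)[::-1]) for i in(0,1,3,4)]);print("c",c,"center stamp",Q[2],"r",np.hypot(*v.T),"deg",np.degrees(ang))
    a=np.degrees(ang); 
    # gaps are at odd multiples: all ring angles = phi mod 60
    ph=np.angle(np.exp(1j*6*ang).sum())/6; print("phi mod60",np.degrees(ph))
for x,y,p,q in((337,47,47,96),(102,346,322,120)):
    print(rad("top",x,y,322,144,110),rad("scene",p,q,165,100,110))
E
```

```text
[[604.9 206.6 606.3 205.9  -1.4   0.8]
 [592.8 155.4 594.1 154.5  -1.3   0.9]
 [555.  190.3 555.9 190.4  -0.9  -0.1]
 [515.2 225.3 514.8 224.9   0.4   0.5]
 [505.7 174.6 506.2 173.9  -0.5   0.7]]
c [554.7 190.5] center stamp [555.  190.3] r [52.8 51.8  0.4 52.6 51.4] deg [  17.8  -42.6  138.6 -162. ]
phi mod60 17.944874567342552
c [555.3 189.8] center stamp [555.9 190.4] r [53.4 52.4  0.8 53.6 51.7] deg [  17.5  -42.3  139.1 -162.1]
phi mod60 18.067006832535274
c [555.  190.1] center stamp [555.5 190.3] r [53.1 52.1  0.5 53.1 51.6] deg [  17.7  -42.4  138.9 -162.1]
phi mod60 18.00660892343069
[ 604.4 -305.6] [ 605.2 -305.6]
[ 465.  -188.4] [ 465.6 -189.6]
```

```bash
R='x'; python3 -m pendant '[[[0.7018,-0.95,0,-0.2314,-0.36],[0.7018,-0.95,0,-0.2314,-0.36],[0.7018,-0.95,0,-0.2314,-0.36],[0.7018,-0.95,0,-0.2314,-0.36],[0.7018,-0.95,0,-0.2314,-0.36],[0.7018,-0.95,0,-0.2314,-0.36],[0.7018,-0.95,0,-0.2314,-0.36],[0.7018,-0.95,0,-0.2314,-0.36],[0.7018,-0.95,0,-0.2314,-0.36],[0.7018,-0.95,0,-0.2314,-0.36],[0.7018,-0.95,0,-0.2314,-0.36],[0.7018,-0.95,0,-0.2314,-0.36],[0.7018,-0.95,0,-0.2314,-0.36],[0.7018,-0.95,0,-0.2314,-0.36],[0.7018,-0.95,0,-0.2314,-0.36],[0.7018,-0.95,0,-0.2314,-0.36]]]' 30
```

```text
t: 1.53
tool_pos: [464.4, 165.7, 238.6]
orientation: [-0.0, 0.776, 0.63, -0.0]
force: [-0.5, 0.4, -0.0]
grip_width: 0.68
finger_force: 0.0
```

```bash
python3 -m pendant '[[[0,-0.884,0,0,-0.36],[0,-0.884,0,0,-0.36],[0,-0.884,0,0,-0.36],[0,-0.884,0,0,-0.36],[0,-0.884,0,0,-0.36],[0,-0.884,0,0,-0.36],[0,-0.884,0,0,-0.36],[0,-0.884,0,0,-0.36],[0,-0.884,0,0,-0.36],[0,-0.884,0,0,-0.36],[0,-0.884,0,0,-0.36],[0,-0.884,0,0,-0.36],[0,-0.884,0,0,-0.36],[0,-0.884,0,0,-0.36]]]'
```

```text
t: 2.7
tool_pos: [465.5, -187.3, 238.8]
orientation: [-0.0, 0.776, 0.63, 0.0]
force: [0.0, -0.2, 0.2]
grip_width: 0.682
finger_force: 0.0
```

```bash
python3 -m pendant '[[[0,0,-0.1,0,-0.36],[0,0,-0.2,0,-0.36],[0,0,-0.3,0,-0.36],[0,0,-0.36,0,-0.36],[0,0,-0.4,0,-0.36],[0,0,-0.422,0,-0.36],[0,0,-0.422,0,-0.36],[0,0,-0.422,0,-0.36],[0,0,-0.422,0,0.6],[0,0,-0.422,0,0.9],[0,0,-0.422,0,0.9],[0,0,-0.422,0,0.9],[0,0,-0.422,0,0.9],[0,0,-0.422,0,0.9],[0,0,-0.422,0,0.9],[0,0,-0.422,0,0.9]]]' 30
```

```text
t: 4.03
tool_pos: [465.4, -189.2, 70.2]
orientation: [0.0, 0.777, 0.629, 0.0]
force: [-1.4, -0.2, 3.1]
grip_width: 0.263
finger_force: 30.0
```

```bash
python3 -m pendant '[[[0,0,0.05,0,0.9],[0,0,0.12,0,0.9],[0,0,0.2,0,0.9],[0,0,0.28,0,0.9],[0,0,0.36,0,0.9],[0,0,0.42,0,0.9],[0,0,0.42,0,0.9],[0,0,0.42,0,0.9]]]' 30
python3 - <<'E'
from station import camera
import cv2,numpy as np
c=[cv2.resize(camera(n)[y:y+150,x:x+200,::-1],(400,300)) for n,x,y in(("top",250,110),("scene",180,60))]
cv2.imwrite("pics/g1.png",np.hstack(c))
E
```

```text
t: 4.7
tool_pos: [465.9, -189.4, 238.9]
orientation: [0.001, 0.777, 0.629, 0.0]
force: [-0.8, -0.3, -1.0]
grip_width: 0.263
finger_force: 30.0
```

View pics/g1.png

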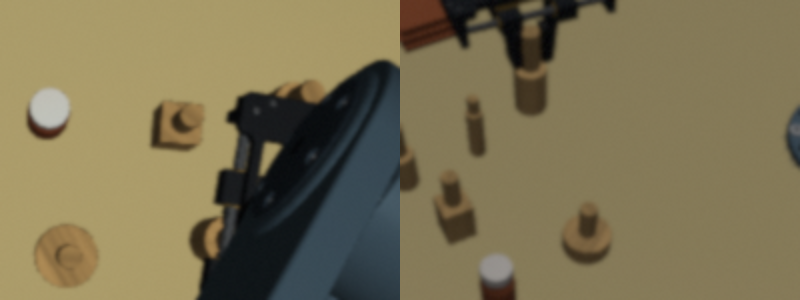

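The stamp is held upright at pixel (530,75) in the scene crop. Moving it to the near-side gap at (544,139).

```bash
python3 -m pendant '[[[0.0165,0.068,0,0,0.9],[0.0363,0.15,0,0,0.9],[0.0565,0.235,0,0,0.9],[0.077,0.32,0,0,0.9],[0.0975,0.405,0,0,0.9],[0.118,0.49,0,0,0.9],[0.1385,0.575,0,0,0.9],[0.159,0.66,0,0,0.9],[0.1735,0.72,0,0,0.9],[0.188,0.78,0,0,0.9],[0.1975,0.821,0,0,0.9],[0.1975,0.821,0,0,0.9],[0.1975,0.821,0,0,0.9],[0.1975,0.821,0,0,0.9],[0.1975,0.821,0,0,0.9]]]' 30
python3 - <<'E'
from station import camera
import cv2,numpy as np
c=[cv2.resize(camera(n)[y:y+150,x:x+200,::-1],(400,300)) for n,x,y in(("top",80,110),("scene",220,160))]
cv2.imwrite("pics/g2.png",np.hstack(c))
E
```

```text
t: 6.05
tool_pos: [543.8, 138.3, 237.0]
orientation: [-0.0, 0.778, 0.629, -0.001]
force: [-0.2, 0.3, -0.7]
grip_width: 0.26
finger_force: 30.0
```

View pics/g2.png

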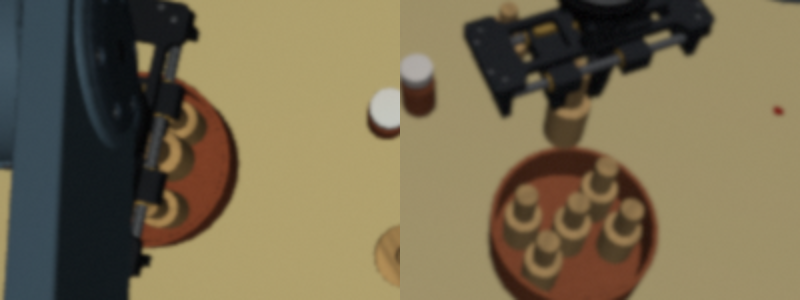

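The stamp hangs upright above its gap at (565,125) in the scene crop, with the tub clear below. Descending.

```bash
python3 -m pendant '[[[0,0,-0.06,0,0.9],[0,0,-0.12,0,0.9],[0,0,-0.18,0,0.9],[0,0,-0.24,0,0.9],[0,0,-0.29,0,0.9],[0,0,-0.33,0,0.9],[0,0,-0.36,0,0.9],[0,0,-0.38,0,0.9],[0,0,-0.39,0,0.9],[0,0,-0.396,0,0.9],[0,0,-0.4,0,0.9],[0,0,-0.4,0,0.9],[0,0,-0.4,0,0.9]]]' 30
```

```text
t: 7.23
tool_pos: [544.9, 139.4, 78.7]
orientation: [0.0, 0.777, 0.629, 0.001]
force: [0.2, -1.1, -0.2]
grip_width: 0.26
finger_force: 30.0
```

```bash
python3 -m pendant '[[[0,0,-0.003,0,0.9],[0,0,-0.006,0,0.9],[0,0,-0.006,0,0.9],[0,0,-0.006,0,0.9]]]' 30; python3 -m pendant '[[[0,0,0,0,0.4],[0,0,0,0,0.3],[0,0,0,0,0.2],[0,0,0,0,0.12],[0,0,0,0,0.12],[0,0,0,0,0.12]]]'
```

```text
t: 7.57
tool_pos: [544.8, 139.5, 76.3]
orientation: [0.0, 0.777, 0.629, 0.001]
force: [-1.1, 0.3, 3.7]
grip_width: 0.262
finger_force: 30.0
t: 8.07
tool_pos: [544.2, 139.4, 75.3]
orientation: [-0.0, 0.777, 0.629, -0.0]
force: [0.7, -0.4, 0.2]
grip_width: 0.44
finger_force: 0.0
```

```bash
python3 -m pendant '[[[0,0,0.04,0,0.12],[0,0,0.12,0,0.12],[0,0,0.2,0,0.12],[0,0,0.28,0,0.12],[0,0,0.36,0,0.12],[0,0,0.406,0,0.12],[0,0,0.406,0,0.12],[0.1513,-0.6,0.406,0,-0.36],[0.1513,-0.6,0.406,0,-0.36],[0.1513,-0.6,0.406,0,-0.36],[0.1513,-0.6,0.406,0,-0.36],[0.1513,-0.6,0.406,0,-0.36],[0.1513,-0.6,0.406,0,-0.36],[0.1513,-0.6,0.406,0,-0.36],[0.1513,-0.6,0.406,0,-0.36],[0.1513,-0.6,0.406,0,-0.36]]]'
python3 - <<'E'
from station import camera
import cv2,numpy as np
c=[cv2.resize(camera(n)[y:y+150,x:x+200,::-1],(400,300)) for n,x,y in(("top",80,110),("scene",220,200))]
cv2.imwrite("pics/g3.png",np.hstack(c))
E
```

```text
t: 9.4
tool_pos: [604.0, -100.1, 236.4]
orientation: [-0.001, 0.778, 0.629, -0.0]
force: [0.1, 0.1, 0.1]
grip_width: 0.679
finger_force: 0.0
```

View pics/g3.png

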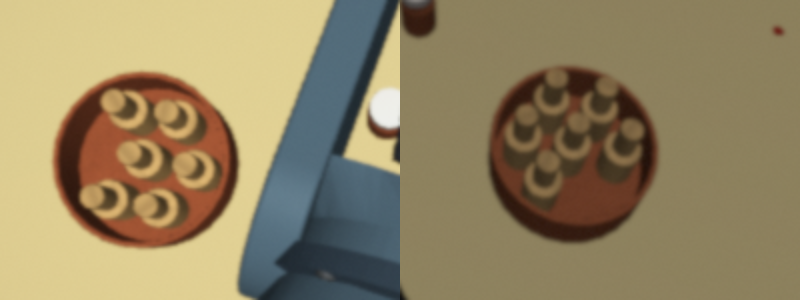

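The first stamp stands upright in its place at (195,168) in the top crop. On to the second one.

```bash
python3 -m pendant '[[[0,-0.5125,0,0,-0.36],[0,-0.5125,0,0,-0.36],[0,-0.5125,0,0,-0.36],[0,-0.5125,0,0,-0.36],[0,-0.5125,0,0,-0.36],[0,-0.5125,0,0,-0.36],[0,-0.5125,0,0,-0.36],[0,-0.5125,0,0,-0.36],[0,-0.5125,0,0,-0.36],[0,-0.5125,0,0,-0.36]]]'; python3 -m pendant '[[[0,0,-0.1,0,-0.36],[0,0,-0.2,0,-0.36],[0,0,-0.3,0,-0.36],[0,0,-0.36,0,-0.36],[0,0,-0.4,0,-0.36],[0,0,-0.42,0,-0.36],[0,0,-0.42,0,-0.36],[0,0,-0.42,0,-0.36],[0,0,-0.42,0,0.6],[0,0,-0.42,0,0.9],[0,0,-0.42,0,0.9],[0,0,-0.42,0,0.9],[0,0,-0.42,0,0.9],[0,0,-0.42,0,0.9],[0,0,-0.42,0,0.9],[0,0,-0.42,0,0.9]]]' 30;  python3 -m pendant '[[[0,0,0.05,0,0.9],[0,0,0.12,0,0.9],[0,0,0.2,0,0.9],[0,0,0.28,0,0.9],[0,0,0.36,0,0.9],[0,0,0.42,0,0.9],[0,0,0.42,0,0.9],[0,0,0.42,0,0.9]]]' 30
```

```text
t: 10.33
tool_pos: [605.3, -303.4, 238.1]
orientation: [-0.0, 0.776, 0.63, 0.0]
force: [0.3, 0.4, 0.1]
grip_width: 0.678
finger_force: 0.0
t: 11.67
tool_pos: [605.1, -305.8, 70.3]
orientation: [0.0, 0.777, 0.629, 0.0]
force: [0.6, 0.1, 2.3]
grip_width: 0.262
finger_force: 30.0
t: 12.33
tool_pos: [605.3, -306.0, 239.2]
orientation: [0.001, 0.777, 0.629, 0.0]
force: [-0.5, -0.7, -1.4]
grip_width: 0.259
finger_force: 30.0
```

```bash
python3 -m pendant '[[[-0.005,0.07,0,0,0.9],[-0.011,0.15,0,0,0.9],[-0.017,0.235,0,0,0.9],[-0.023,0.32,0,0,0.9],[-0.029,0.405,0,0,0.9],[-0.035,0.49,0,0,0.9],[-0.041,0.575,0,0,0.9],[-0.047,0.66,0,0,0.9],[-0.05,0.7,0,0,0.9],[-0.05,0.7,0,0,0.9],[-0.05,0.7,0,0,0.9]]]' 30; python3 -m pendant '[[[-0.005,0.07,0,0,0.9],[-0.011,0.15,0,0,0.9],[-0.017,0.235,0,0,0.9],[-0.023,0.32,0,0,0.9],[-0.029,0.405,0,0,0.9],[-0.035,0.49,0,0,0.9],[-0.041,0.575,0,0,0.9],[-0.045,0.64,0,0,0.9],[-0.047,0.6665,0,0,0.9],[-0.047,0.6665,0,0,0.9],[-0.047,0.6665,0,0,0.9],[-0.047,0.6665,0,0,0.9],[-0.047,0.6665,0,0,0.9]]]' 30
python3 - <<'E'
from station import camera
import cv2,numpy as np
c=[cv2.resize(camera(n)[y:y+150,x:x+200,::-1],(400,300)) for n,x,y in(("top",80,110),("scene",220,200))]
cv2.imwrite("pics/g4.png",np.hstack(c))
E
```

```text
t: 13.25
tool_pos: [583.6, -24.6, 235.6]
orientation: [-0.001, 0.777, 0.63, -0.001]
force: [0.5, -0.1, 0.6]
grip_width: 0.259
finger_force: 30.0
t: 14.33
tool_pos: [566.5, 239.1, 237.6]
orientation: [0.0, 0.778, 0.628, -0.0]
force: [-0.1, 0.0, -0.8]
grip_width: 0.263
finger_force: 30.0
```

View pics/g4.png

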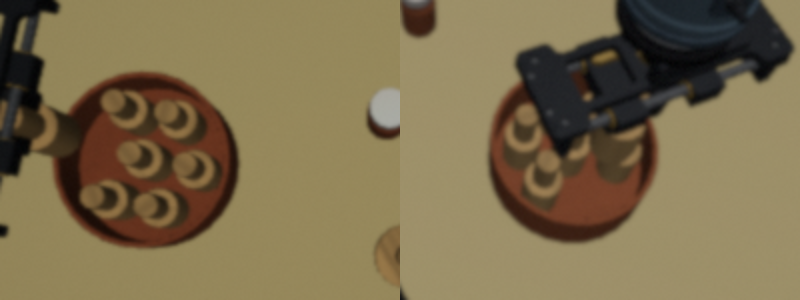

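The second stamp is held upright at (45,130) in the top crop, above the left gap, and the other six are undisturbed. Descending.

```bash
python3 -m pendant '[[[0,0,-0.06,0,0.9],[0,0,-0.12,0,0.9],[0,0,-0.18,0,0.9],[0,0,-0.24,0,0.9],[0,0,-0.29,0,0.9],[0,0,-0.33,0,0.9],[0,0,-0.36,0,0.9],[0,0,-0.38,0,0.9],[0,0,-0.39,0,0.9],[0,0,-0.396,0,0.9],[0,0,-0.4,0,0.9],[0,0,-0.4,0,0.9],[0,0,-0.4,0,0.9]]]' 30;python3 -m pendant '[[[0,0,-0.003,0,0.9],[0,0,-0.006,0,0.9],[0,0,-0.006,0,0.9],[0,0,-0.006,0,0.9]]]' 30
```

```text
t: 15.52
tool_pos: [566.6, 241.1, 78.8]
orientation: [0.0, 0.777, 0.629, 0.001]
force: [-0.2, -0.4, -1.2]
grip_width: 0.265
finger_force: 30.0
t: 15.85
tool_pos: [566.6, 241.1, 76.3]
orientation: [0.0, 0.777, 0.629, 0.001]
force: [0.3, 0.8, 2.6]
grip_width: 0.261
finger_force: 30.0
```

```bash
python3 -m pendant '[[[0,0,0,0,0.4],[0,0,0,0,0.3],[0,0,0,0,0.2],[0,0,0,0,0.12],[0,0,0,0,0.12],[0,0,0,0,0.12]]]'; python3 -m pendant '[[[0,0,0.04,0,0.12],[0,0,0.12,0,0.12],[0,0,0.2,0,0.12],[0,0,0.28,0,0.12],[0,0,0.36,0,0.12],[0,0,0.406,0,0.12],[0,0,0.406,0,0.12],[0.05,-0.7,0.406,0,0.12],[0.05,-0.7,0.406,0,0.12],[0.05,-0.7,0.406,0,0.12],[0.05,-0.7,0.406,0,0.12],[0.05,-0.7,0.406,0,0.12],[0.05,-0.7,0.406,0,0.12],[0.05,-0.7,0.406,0,0.12],[0.05,-0.7,0.406,0,0.12],[0.05,-0.7,0.406,0,0.12],[0.05,-0.7,0.406,0,0.12],[0.05,-0.7,0.406,0,0.12]]]'
python3 - <<'E'
from station import camera
import cv2,numpy as np
c=[cv2.resize(camera(n)[y:y+150,x:x+200,::-1],(400,300)) for n,x,y in(("top",80,110),("scene",220,200))]
cv2.imwrite("pics/g5.png",np.hstack(c))
E
```

```text
t: 16.35
tool_pos: [565.9, 241.0, 75.4]
orientation: [-0.0, 0.777, 0.629, -0.0]
force: [-0.3, 1.0, -0.2]
grip_width: 0.437
finger_force: 0.0
t: 17.85
tool_pos: [585.6, -37.7, 237.2]
orientation: [-0.001, 0.777, 0.63, -0.0]
force: [0.3, 0.0, -0.3]
grip_width: 0.441
finger_force: 0.0
```

View pics/g5.png

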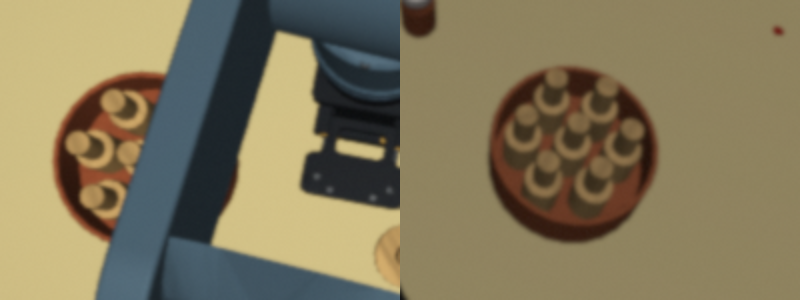

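All seven stamps stand upright in an even honeycomb. The second one is at (595,185) in the scene crop, and the robot is clear.

```bash
python3 -c "
from station import r
print(r.hand_in())"
```

```text
the job is handed in; nothing more can be done
None
```

Both round stamps now stand upright, handle up, in the tub's two empty places, completing the honeycomb, and the job was handed in at about 18 s on the robot's clock.

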